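# Start the clamp screw of a key duplicator

### The arm

A 7-joint arm with a two-finger parallel gripper is mounted at the origin on the work surface. World frame = base frame: x ahead of the robot, y to its left, z up, the work surface at z = 0. Lengths are in m, angles in rad, forces in N, time in s.
With the tool pointing down it reaches from about 0.4 to 0.925 m from the base axis. Payload 5.6 kg.
Tool frame: the origin (TCP) lies at the very end of the fingers, on their centre line; the grasp point (between the pads) lies 19 mm behind it; z points along the fingers, x is the direction in which the jaws open and shut, and the axes are right-handed (so a half turn about z gives the same grasp; the last joint's range is limited). The gripper opens to 85 mm and grips with 20 to 120 N. Pads are 22 mm wide; open, the fingers measure 114 mm over their backs; the gripper's body (76 mm by 85 mm) begins 54 mm behind the grasp point. The pads swing forward as they close: fully open they stand 13 mm farther back than shut.
Start: joints at [1.204, 0.468, -0.012, 1.603, 0.006, 1.071, -0.056], TCP at [0.207, -0.616, 0.231] pointing down, gripper open.
Joint ranges: [-2.53, 2.53], [-0.31, 2.02], [-1.57, 1.55], [0.28, 2.44], [-1.29, 4.43], [0.15, 1.84], [-2.92, 2.92]. Speed limits (rad/s): [2.57, 2.57, 3.14, 3.14, 3.14, 3.14, 3.14].

### API

Orientations are given as a unit quaternion [w, x, y, z].
In Python, from workcell import sensors, imaging, ticket gives the robot as it stands. The module is installed in compiled form; this text tells all that it offers.
- The arm moves only by the tool move_arm, never from a script. Its argument "increments" is a list of rows, each a list of 6 numbers: the shift along the tool's x, y, z in units of 50 mm (1.0 is 50 mm), then the turn, a rotation vector about the tool's x, y, z in degrees. In form: [[tx, ty, tz, wx, wy, wz], ...]. A call has 1 to 12 rows; each row is the pose to reach, as a shift and turn from the pose measured when the call began, along the tool's axes at that moment; what a row does not reach only later rows make up. A row lasts 1/10 s, in which the tool goes at most 50 mm and 8.59 degrees, less where a joint would pass 70% of its speed; a pose out of reach is approached as far as the arm can. A call with a gripper value outside its range is refused whole. "claw" is the opening, from 0 (shut) to 1 (fully open), set as the call begins (left out, the last holds). The fingers move at their own pace and stop on an object; "grip_force" is the grip in N (left out, the last holds). Time passes only in rows, so rows that repeat a pose let the fingers close. It gives the time, the measured TCP pose, the force and the opening at its end, in the units of the state.
- sensors.observe(): the state, without advancing time (a new reading comes with each control period).
- imaging.capture(name): name is "scene" or "top" or "wrist"; returns the picture (384x512x3 uint8, blue, green, red); there is no depth.
- imaging.camera_params(name): a dict with "fx", "fy", "cx", "cy" (pixels), "dist" ([k1, k2, p1, p2, k3] as OpenCV has them; the pictures are not rectified), "world_from_camera" (4x4, takes a point from camera to world coordinates); the wrist camera has in their place "T_tool_cam" (4x4, takes a point from camera to tool coordinates, whose origin is the TCP and whose axes are the tool frame's). Camera axes: x right, y up, looking along -z (the intrinsics and any distortion apply to the point x, -y, -z); pixel columns grow to the right and rows downward; lengths in m; the calibration is good to about 2 mm. A picture is of the moment at which its call begins: read the wrist's pose just before it. camera_params takes no time and is no camera call.
- ticket.finish_job(): hands the job in, once; it reports no verdict.
The state is a dict: "clock": time; "joints": joint angles; "qvel": joint speeds; "joint_efforts": joint torques, N m; "tool_pos": TCP position; "tool_rot": TCP orientation; "ft_force": force on the tool from outside, world axes, zero at the start; "wrist_torque": the same for the moment, N m; "width": finger opening in m.
Only numpy, scipy, OpenCV 4.12 (cv2) and the standard library are available. Lean on these libraries where they do the work, as an engineer would, in place of code of your own. Each camera call takes 0.05 s, during which the arm holds its last target.

### The job

The loose clamp screw, the one whose wing handle stands high over the open jaws of the key machine, is only resting on the first thread of its boss. Find the thread the way a fitter does: turn the screw backward (anticlockwise from above) only until you feel it drop, then turn it forward (clockwise) one full turn so that it is started, and finish holding it there: the job ends with the fingers still gripping the wing handle. Leave the tight screw of the other clamp and everything lying on the bench alone.

Things in the scene. Friction and masses are not known exactly. Their poses are not given: they have to be found in the camera images.
- machine: Key-duplicating machine, fixed: grey base 340 x 400 x 66 mm, orange hood 198 mm high along its back. Origin under the middle of the base; -x is the operator's side, where two clamps stand on the carriage 130 mm apart (the loose one may be either). Cutter wheel and tracer keep 75 mm or more from the screws' axes and reach 150 mm above the bench.
- screw: The loose clamp screw, vertical, steel, 0.3 to 0.45 kg; it only turns about its axis and moves up and down. x runs along the wing handle, z up. The wing is an upright slab with rounded ends, 52 mm long (x), 13 mm thick (y), over a 30 mm round flange whose top lies 38 mm below the wing's top; grip it from above across the 13 mm. Origin on the axis at the lower end, 84 mm below the wing's top.
- wing_top (a point): Centre of the top of the loose screw's wing handle (about 191 to 196 mm above the bench at the start); axes as screw.
- screw_turn (a joint): Angle of the loose screw in rad, growing as it is turned forward (clockwise seen from above, right-hand thread). Its zero means nothing: where the thread lets the screw drop is not told; that comes 0.6 to 4.2 rad backward from the start. The screw turns easily and stays where it is left.
- screw_lift (a joint): Height of the loose screw in m, up positive, 0 on the crest of the boss's first thread; pitch 6 mm. Turned back it climbs 0.95 mm per rad to 0, then drops 6 mm by its weight unless a firm grip carries it (fingers slightly open round the wing let it fall). Turned forward from there it goes down 0.95 mm per rad, with up to 1 mm play. Range +6 mm (clip) to -18 mm (flange on the jaw).
- tight_screw (a joint): Angle in rad (0 at the start) of the other clamp's screw, which is tightened on a pattern key and is to be left alone; the same wing handle, standing some 20 to 25 mm lower at the start.
- tight_wing_top (a point): Centre of the top of the tight screw's wing handle.
- padlock: Brass padlock lying on the bench, body 44 x 36 x 20 mm with a steel shackle. Leave alone.
- screwdriver: Screwdriver, 200 mm, black handle, lying on the bench. Leave alone.
- brush: Small flat brush with a wooden handle, 200 mm, lying on the bench. Leave alone.
- cylinder_lock: Brass lock cylinder, 60 mm long, 34 mm high, lying on the bench. Leave alone.

How it is judged:
On the way, in this order (a step that is already met when the one before it is completed fails the run):
1. the screw is turned backward until it drops off the crest, into the thread (value of joint screw_turn below 3.15 rad and value of joint screw_lift below -0.0032 m), for 0.1 s.
2. the screw is turned forward about one turn from the drop (value of joint screw_lift below -0.0102 m), for 0.1 s.
At the end, for the whole second after the job is handed in: The screw is one turn in from where it dropped, give or take about a quarter turn (lift between -10.2 and -13.8 mm, one turn being -12 mm), still, and the fingers are gripping its wing handle with more than 5 N (value of joint screw_lift between -0.0138 and -0.0102 m and contact force between the fingers and screw above 5 N and distance between the grasp point and wing_top below 0.04 m and angular speed of screw below 0.2 rad/s); the arm keeps its last pose, push and grip.
It fails at once if the screw is turned backward over half a turn past the drop (value of joint screw_turn below -1.8 rad).
It fails at once if the tight screw of the other clamp is turned (value of joint tight_screw above 0.2 rad or value of joint tight_screw below -0.2 rad).
It fails at once if something lying on the bench is pushed away (distance of any of padlock, screwdriver, brush, cylinder_lock from where it was at the start of the episode above 0.015 m).
It also fails if it takes over 72 s, if anything falls off the work surface, if the arm or the gripper's body presses on something with over 40 N, if the wrist force passes 120 N, or if a joint passes its speed limit or range.

## Working session

There is one attempt and no reset: what is moved stays moved. The work goes in short steps, Python scripts to look and compute and a tool call to move; the robot and the scene stay as the last step left them, time stands still between calls to the robot, and variables do not carry over. Pictures are saved under pics/ and viewed, and the job is handed in when it is done.

Besides the shell and the picture viewer there is one more tool, called after "Call:" by a JSON object that holds its "api" and its "payload". move_arm: Moves the arm, as the interface text tells. Its arguments: {"type":"object","properties":{"increments":{"type":"array"},"claw":{"type":"number"},"grip_force":{"type":"number"}},"required":["increments"]}

```bash
mkdir -p pics; ls
python3 - <<'E'
from workcell import sensors, imaging
import cv2
print(sensors.observe())
for n in ["scene","top","wrist"]:
    cv2.imwrite(f"pics/{n}0.png",imaging.capture(n)); p=imaging.camera_params(n); print(n,p)
E
```

```text
pics
{'clock': 0.0, 'joints': array([ 1.20398952,  0.46840806, -0.01157608,  1.60363759,  0.00604062,
        1.07140525, -0.05629563]), 'qvel': array([ 0.00077537,  0.00148318,  0.00038068, -0.00215877, -0.00220248,
       -0.00059094,  0.00030519]), 'joint_efforts': array([-2.79171072e-04, -5.32382727e+01,  2.14357395e-02, -2.51299489e+01,
        1.13950140e-02,  7.76375964e-03, -2.90867933e-05]), 'tool_pos': array([ 0.20654332, -0.61571278,  0.23031252]), 'tool_rot': array([-4.59805867e-04,  8.11823914e-01, -5.83901618e-01, -7.88286124e-04]), 'ft_force': array([-1.17934994, -0.07936674,  0.37450177]), 'wrist_torque': array([-0.01463666, -0.01613583, -0.04166419]), 'width': 0.08569648913364325}
scene {'fx': 463.89292453366244, 'fy': 463.89292453366244, 'cx': 258.5091349171466, 'cy': 187.90284418801983, 'dist': array([0.01028913, 0.        , 0.        , 0.        , 0.        ]), 'world_from_camera': array([[-0.88146029, -0.30607975,  0.35964279,  0.93763152],
       [ 0.47220696, -0.56001863,  0.68073469,  0.54955359],
       [-0.00695244,  0.76986643,  0.63816717,  0.78366417],
  
[... 359 characters left out ...]
 , -0.00713251, -0.11905652],
       [-0.01248256,  0.17813667,  0.98392658,  1.0350143 ],
       [ 0.        ,  0.        ,  0.        ,  1.        ]])}
wrist {'fx': 282.0059097914273, 'fy': 282.0059097914273, 'cx': 255.51899191389649, 'cy': 192.11366748584024, 'dist': array([-0.04398925,  0.        ,  0.        ,  0.        ,  0.        ]), 'T_tool_cam': array([[ 9.99999824e-01,  5.83958773e-04, -1.03492737e-04,
        -5.93043045e-04],
       [ 5.28373049e-04, -9.56509225e-01, -2.91701599e-01,
        -7.41681203e-02],
       [-2.69333465e-04,  2.91701493e-01, -9.56509366e-01,
        -1.42355030e-01],
       [ 0.00000000e+00,  0.00000000e+00,  0.00000000e+00,
         1.00000000e+00]])}
```

View pics/scene0.png

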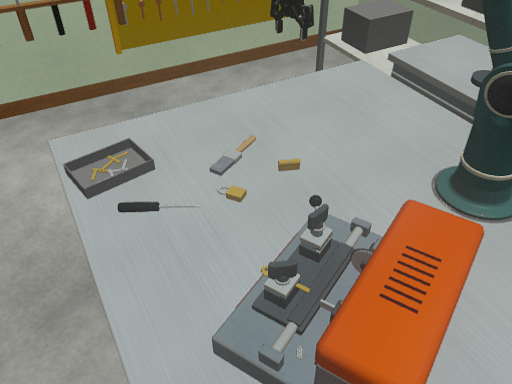

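View pics/top0.png

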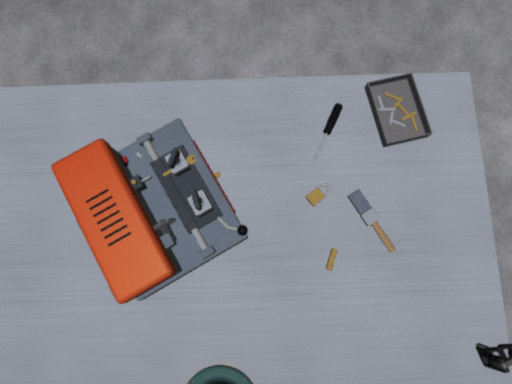

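View pics/wrist0.png

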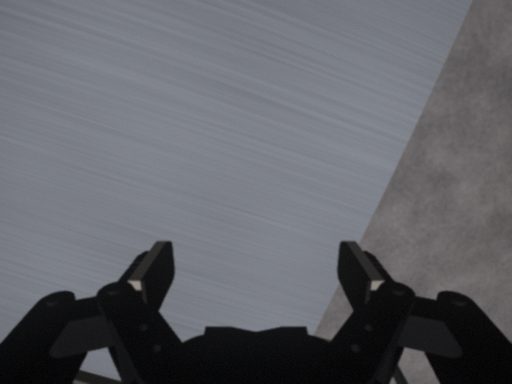

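Run:
```python
import cv2
a=cv2.imread("pics/top0.png")[110:270,110:270]; b=cv2.imread("pics/scene0.png")[180:340,230:390]
cv2.imwrite("pics/z0.png",cv2.hconcat([cv2.resize(a,(400,400),interpolation=2)]+[cv2.resize(b,(400,400),interpolation=2)]))
```

```text
(no output)
```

View pics/z0.png

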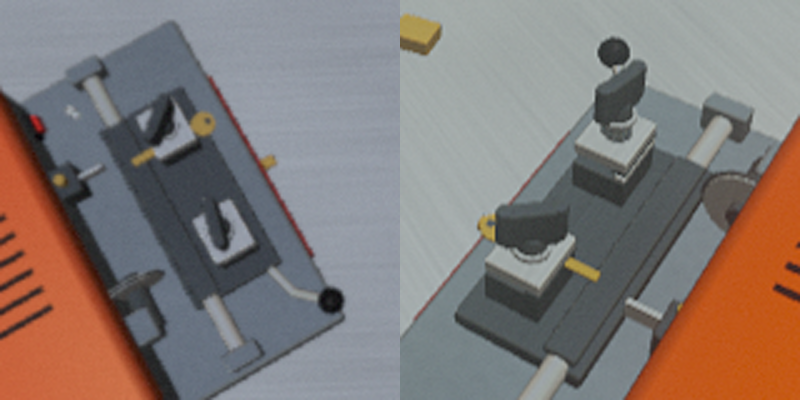

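```bash
cat > h.py <<'E'
import numpy as np, cv2
from scipy.spatial.transform import Rotation as R
from workcell import sensors, imaging
def toolT(s):
    q=s['tool_rot'];T=np.eye(4);T[:3,:3]=R.from_quat([q[1],q[2],q[3],q[0]]).as_matrix();T[:3,3]=s['tool_pos'];return T
def ray(name,px,T=None):
    p=imaging.camera_params(name)
    K=np.array([[p['fx'],0,p['cx']],[0,p['fy'],p['cy']],[0,0,1]])
    u=cv2.undistortPoints(np.array([[px]],float),K,p['dist'])[0,0]
    W=p['world_from_camera'] if name!='wrist' else T@p['T_tool_cam']
    d=W[:3,:3]@np.array([u[0],-u[1],-1.]);return W[:3,3],d/np.linalg.norm(d)
def onz(name,px,z,T=None):
    o,d=ray(name,px,T);return o+d*(z-o[2])/d[2]
def tri(r1,r2):
    A=np.stack([r1[1],-r2[1]],1);t=np.linalg.lstsq(A,r2[0]-r1[0],rcond=None)[0]
    a=r1[0]+t[0]*r1[1];b=r2[0]+t[1]*r2[1];return (a+b)/2,np.linalg.norm(a-b)
E
python3 - <<'E'
from h import *
f=lambda x,y:(110+x*.4,110+y*.4)
g=lambda x,y:(230+(x-400)*.4,180+y*.4)
print(tri(ray('top',f(214,219)),ray('scene',g(622,82))), onz('top',f(214,219),.193),onz('scene',g(622,82),.193))
print('ends',onz('top',f(212,200),.193),onz('top',f(217,240),.193))
print('ends scene',onz('scene',g(600,97),.193),onz('scene',g(645,68),.193))
print('tight',onz('top',f(162,115),.17),onz('scene',g(530,210),.17))
T=toolT(sensors.observe());print(T)
E
```

```text
(array([0.537213  , 0.03141396, 0.18667391]), np.float64(0.003230551996041506)) [0.53740259 0.02929042 0.193     ] [0.54023601 0.03793795 0.193     ]
ends [0.55604623 0.03123809 0.193     ] [0.51694134 0.02640018 0.193     ]
ends scene [0.56358491 0.04375639 0.193     ] [0.51618956 0.03324729 0.193     ]
tight [0.64939926 0.08609934 0.17      ] [0.65351913 0.09619443 0.17      ]
[[ 3.18031805e-01 -9.48079886e-01 -5.48364081e-04  2.06591651e-01]
 [-9.48078927e-01 -3.18032265e-01  1.35116343e-03 -6.15819152e-01]
 [-1.45540834e-03  9.01794863e-05 -9.99998937e-01  2.30529652e-01]
 [ 0.00000000e+00  0.00000000e+00  0.00000000e+00  1.00000000e+00]]
```

Call:
{"api": "move_arm", "payload": {"increments": [[-0.37, -0.55, -0.12, 0, 0, 0], [-0.74, -1.1, -0.24, 0, 0, 0], [-1.11, -1.65, -0.36, 0, 0, 0], [-1.48, -2.2, -0.48, 0, 0, 0], [-1.85, -2.75, -0.6, 0, 0, 0], [-2.22, -3.3, -0.72, 0, 0, 0], [-2.6, -3.86, -0.84, 0, 0, 0], [-2.97, -4.4, -0.96, 0, 0, 0], [-3.34, -4.96, -1.08, 0, 0, 0], [-3.7, -5.5, -1.2, 0, 0, 0], [-4.08, -6.06, -1.3, 0, 0, 0], [-4.45, -6.62, -1.4, 0, 0, 0]], "claw": 0.5}}

```text
clock: 1.35
tool_pos: [0.4502, -0.2985, 0.3009]
tool_rot: [-0.0, 0.812, -0.584, -0.001]
ft_force: [0.8, -0.8, 0.0]
width: 0.0426
```

Call:
{"api": "move_arm", "payload": {"increments": [[-0.57, -0.37, 0, 0, 0, 1], [-1.14, -0.75, 0, 0, 0, 2], [-1.71, -1.12, 0, 0, 0, 3], [-2.28, -1.5, 0, 0, 0, 4], [-2.85, -1.87, 0, 0, 0, 5], [-3.42, -2.25, 0, 0, 0, 6], [-3.99, -2.62, 0, 0, 0, 7], [-4.56, -3.0, 0.1, 0, 0, 8], [-5.13, -3.37, 0.2, 0, 0, 8.5], [-5.7, -3.75, 0.2, 0, 0, 8.5], [-5.7, -3.75, 0.2, 0, 0, 8.5], [-5.7, -3.75, 0.2, 0, 0, 8.5]]}}

```text
clock: 2.55
tool_pos: [0.5371, 0.0319, 0.2909]
tool_rot: [0.0, 0.767, -0.642, -0.001]
ft_force: [-0.3, -0.1, -0.3]
width: 0.0428
```

Run:
```python
from h import *
s=sensors.observe();print(s['joints'],s['tool_pos']);np.save('T1.npy',toolT(s))
a=imaging.capture('wrist');cv2.imwrite('pics/w1.png',a)
```

```text
[ 0.22448955  0.25507383 -0.40900511  1.78775246  0.11005061  1.12272446
 -1.61433464] [0.53712121 0.03188624 0.29093408]
```

View pics/w1.png

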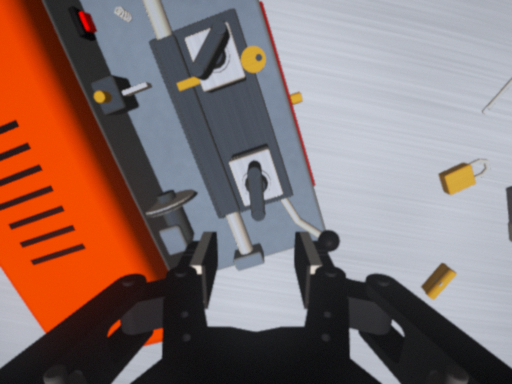

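Run:
```python
import cv2
a=cv2.imread("pics/w1.png")[140:230,210:310]
cv2.imwrite("pics/z1.png",cv2.resize(a,(666,600),interpolation=2))
```

```text
(no output)
```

View pics/z1.png

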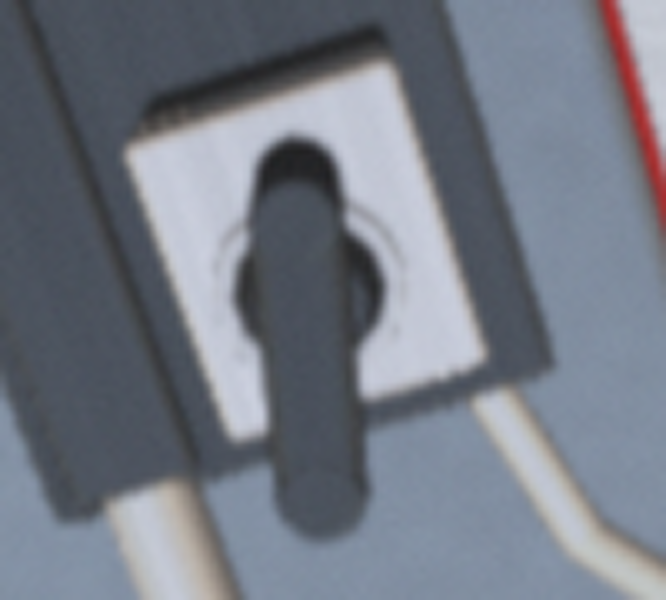

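Run:
```python
from h import *
T=np.load('T1.npy')
f=lambda x,y:(210+x/6.66,140+y/6.667)
for z in(.189,.193,.197):
    a=onz('wrist',f(293,178),z,T);b=onz('wrist',f(324,540),z,T);c=(a+b)/2
    l=onz('wrist',f(263,360),z,T);r=onz('wrist',f(358,355),z,T)
    print(z,a,b,'c',c,'len',np.linalg.norm(a-b),np.linalg.norm(l-r),'yaw',np.degrees(np.arctan2(*(a-b)[[1,0]])))
    Ti=np.linalg.inv(T); print(' tool',(Ti@np.r_[c,1])[:3], (Ti[:3,:3]@(a-b)), 'c2', tri(ray('wrist',(258.3-2,194),T),ray('scene',(318.8,212.8))))
```

```text
0.189 [0.55930308 0.03788902 0.189     ] [0.50916761 0.02460507 0.189     ] c [0.53423535 0.03124705 0.189     ] len 0.0518654855636524 0.012958788917139136 yaw 14.840146802891448
 tool [0.00026063 0.00281779 0.10193765] [-4.24467402e-03 -5.16914633e-02 -6.29109220e-05] c2 (array([0.53411743, 0.03097282, 0.18483443]), np.float64(0.0011889929110685))
0.193 [0.56013628 0.03801082 0.193     ] [0.51082206 0.02494447 0.193     ] c [0.53547917 0.03147764 0.193     ] len 0.05101589699184916 0.012746515979775035 yaw 14.84014680289144
 tool [0.00024726 0.00155812 0.09793599] [-4.17514365e-03 -5.08447253e-02 -6.18804023e-05] c2 (array([0.53411743, 0.03097282, 0.18483443]), np.float64(0.0011889929110685))
0.197 [0.56096949 0.03813261 0.197     ] [0.51247652 0.02528386 0.197     ] c [0.536723   0.03170824 0.197     ] len 0.050166308420045914 0.012534243042410936 yaw 14.840146802891436
 tool [0.0002339  0.00029844 0.09393433] [-4.10561328e-03 -4.99979873e-02 -6.08498827e-05] c2 (array([0.53411743, 0.03097282, 0.18483443]), np.float64(0.0011889929110685))
```

Call:
{"api": "move_arm", "payload": {"increments": [[0, 0.02, 0.35, 0, 0, -2.5], [0, 0.04, 0.75, 0, 0, -4.7], [0, 0.04, 1.15, 0, 0, -4.7], [0, 0.04, 1.55, 0, 0, -4.7], [0, 0.04, 1.9, 0, 0, -4.7], [0, 0.04, 2.25, 0, 0, -4.7], [0, 0.04, 2.5, 0, 0, -4.7], [0, 0.04, 2.54, 0, 0, -4.7], [0, 0.04, 2.54, 0, 0, -4.7]]}}

```text
clock: 3.5
tool_pos: [0.535, 0.0297, 0.164]
tool_rot: [0.0, 0.792, -0.611, -0.001]
ft_force: [0.2, 0.6, 0.1]
width: 0.0426
```

Call:
{"api": "move_arm", "payload": {"increments": [[0, 0, 0, 0, 0, 0], [0, 0, 0, 0, 0, 0], [0, 0, 0, 0, 0, 0]], "claw": 0.2, "grip_force": 25}}

```text
clock: 3.8
tool_pos: [0.5353, 0.0297, 0.1647]
tool_rot: [0.0, 0.792, -0.611, -0.0]
ft_force: [0.2, 0.2, 0.5]
width: 0.0173
```

```bash
cat > look.py <<'E'
import sys
from h import *
s=sensors.observe();print(s['clock'],s['joints'][6].round(3),s['tool_pos'].round(4),s['ft_force'].round(2),s['wrist_torque'].round(3),s['width'].round(4))
n=sys.argv[1];np.save(f'T_{n}.npy',toolT(s))
a=imaging.capture('wrist');cv2.imwrite(f'pics/{n}.png',a)
cv2.imwrite(f'pics/{n}z.png',cv2.resize(a[120:320,156:356],(600,600),interpolation=2))
E
python3 look.py w2
```

```text
Traceback (most recent call last):
  File "look.py", line 3, in <module>
    s=sensors.observe();print(s['clock'],s['joints'][6].round(3),s['tool_pos'].round(4),s['ft_force'].round(2),s['wrist_torque'].round(3),s['width'].round(4))
                                                                                                                                          ^^^^^^^^^^^^^^^^
AttributeError: 'float' object has no attribute 'round'
```

```bash
sed -i "s/s\['width'\].round(4)/round(s['width'],4)/" look.py; python3 look.py w2; python3 -c "
from h import *
print(np.load('T1.npy'));print(np.load('T_w2.npy'))"
```

```text
3.8 -1.605 [0.5353 0.0297 0.1647] [0.21 0.19 0.47] [-0.021 -0.005 -0.007] 0.0173
[[ 0.17615352 -0.98436148 -0.00155045  0.53712121]
 [-0.98436175 -0.17615533  0.00111574  0.03188624]
 [-0.00137142  0.00132966 -0.99999818  0.29093408]
 [ 0.          0.          0.          1.        ]]
[[ 2.53110276e-01 -9.67437276e-01 -5.52660672e-04  5.35333506e-01]
 [-9.67437303e-01 -2.53110497e-01  3.75529235e-04  2.97195954e-02]
 [-5.03185197e-04  4.39614242e-04 -9.99999777e-01  1.64671519e-01]
 [ 0.00000000e+00  0.00000000e+00  0.00000000e+00  1.00000000e+00]]
```

View pics/w2.png

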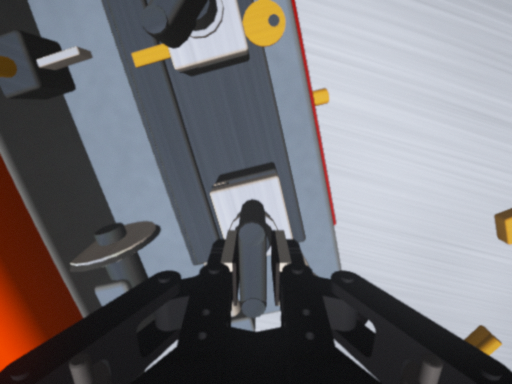

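View pics/w2z.png

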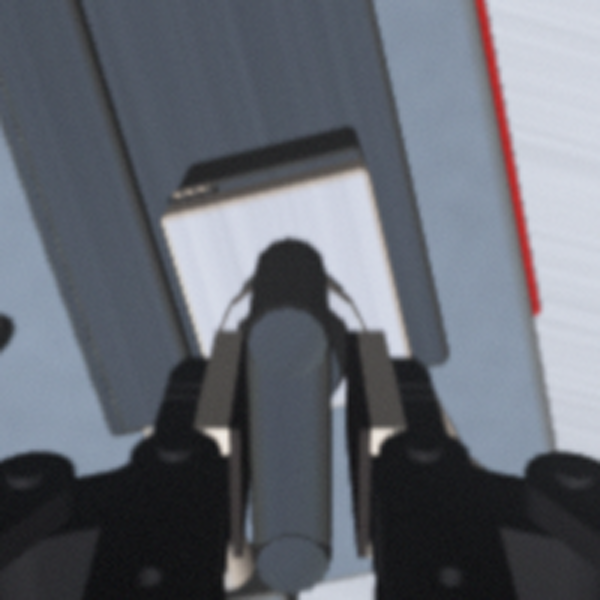

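```bash
cat > meas.py <<'E'
import sys
from h import *
# args: name, far xz, near (zoom coords)
n=sys.argv[1];T=np.load(f'T_{n}.npy');v=list(map(float,sys.argv[2:6]))
f=lambda x,y:(156+x/3,120+y/3)
for z in np.arange(.176,.200,.003):
    a=onz('wrist',f(*v[:2]),z,T);b=onz('wrist',f(*v[2:]),z,T);c=(a+b)/2
    Ti=np.linalg.inv(T)
    d=Ti[:3,:3]@(a-b)
    print(round(z,3),'len',round(1e3*np.linalg.norm(a-b),1),'c',c.round(4),'tool mm',(1e3*(Ti@np.r_[c,1])[:3]).round(1),'ang',np.degrees(np.arctan2(d[0],-d[1])).round(1))
E
python3 meas.py w2 288 305 293 592
```

```text
0.176 len 58.8 c [0.5244 0.0289 0.176 ] tool mm [ -2.   10.7 -11.3] ang -0.7
0.179 len 57.5 c [0.5263 0.0294 0.179 ] tool mm [ -2.    8.8 -14.3] ang -0.7
0.182 len 56.1 c [0.5282 0.0298 0.182 ] tool mm [ -1.9   6.9 -17.3] ang -0.7
0.185 len 54.8 c [0.5301 0.0303 0.185 ] tool mm [ -1.9   4.9 -20.3] ang -0.7
0.188 len 53.4 c [0.532  0.0308 0.188 ] tool mm [ -1.9   3.  -23.3] ang -0.7
0.191 len 52.1 c [0.5339 0.0312 0.191 ] tool mm [ -1.8   1.  -26.3] ang -0.7
0.194 len 50.7 c [0.5358 0.0317 0.194 ] tool mm [ -1.8  -0.9 -29.3] ang -0.7
0.197 len 49.4 c [0.5377 0.0321 0.197 ] tool mm [ -1.8  -2.9 -32.3] ang -0.7
0.2 len 48.0 c [0.5396 0.0326 0.2   ] tool mm [ -1.7  -4.8 -35.3] ang -0.7
```

Call:
{"api": "move_arm", "payload": {"increments": [[-0.03, 0.02, 0, 0, 0, 0], [-0.03, 0.02, 0, 0, 0, 0], [-0.03, 0.02, 0, 0, 0, 0]], "claw": 0.175}}

```text
clock: 4.15
tool_pos: [0.5339, 0.031, 0.1646]
tool_rot: [0.0, 0.792, -0.611, -0.0]
ft_force: [0.2, 0.2, 0.4]
width: 0.0149
```

```bash
python3 look.py w3
```

```text
4.15 -1.608 [0.5339 0.031  0.1646] [0.17 0.24 0.37] [-0.03  -0.009 -0.011] 0.0149
```

View pics/w3z.png

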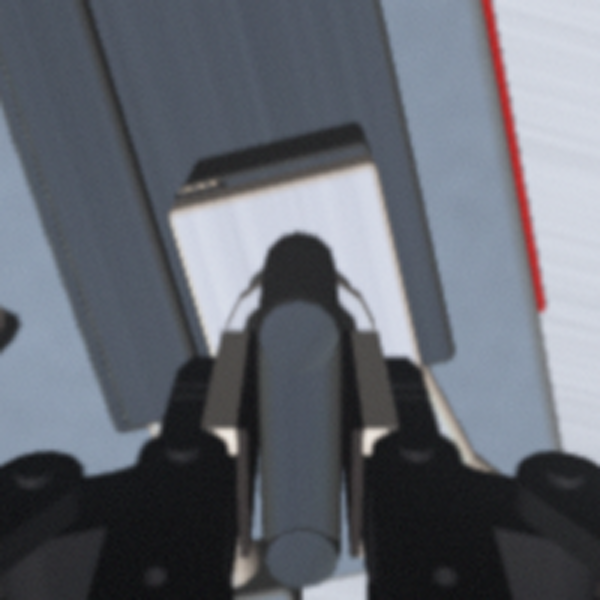

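Call:
{"api": "move_arm", "payload": {"increments": [[0, 0, 0, 0, 0, -7], [0, 0, 0, 0, 0, -14], [0, 0, 0, 0, 0, -21], [0, 0, 0, 0, 0, -28], [0, 0, 0, 0, 0, -35], [0, 0, 0, 0, 0, -35]]}}

```text
clock: 4.8
tool_pos: [0.5344, 0.0302, 0.1648]
tool_rot: [-0.0, 0.939, -0.345, 0.0]
ft_force: [0.9, -0.8, 1.0]
width: 0.015
```

```bash
python3 look.py w4
```

```text
4.8 -1.059 [0.5344 0.0302 0.1648] [ 0.85 -0.77  0.96] [-0.318 -0.197 -0.059] 0.015
```

View pics/w4z.png

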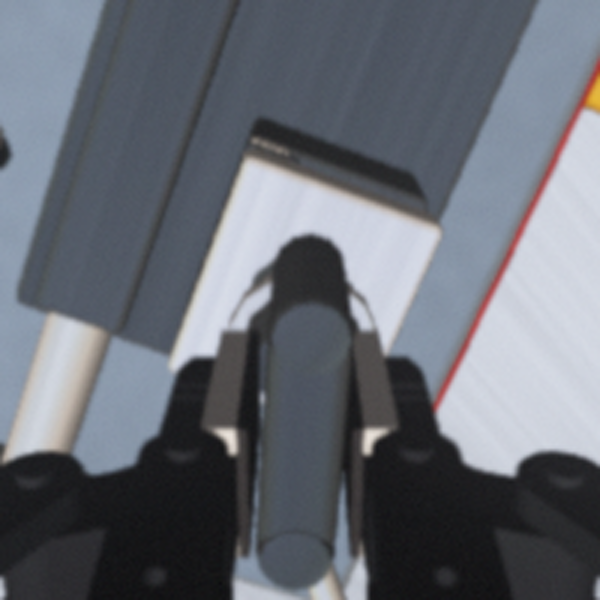

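Call:
{"api": "move_arm", "payload": {"increments": [[0, 0, 0, 0, 0, -7], [0, 0, 0, 0, 0, -14], [0, 0, 0, 0, 0, -21], [0, 0, 0, 0, 0, -28], [0, 0, 0, 0, 0, -28]]}}

```text
clock: 5.35
tool_pos: [0.5352, 0.0298, 0.165]
tool_rot: [-0.0, 0.994, -0.111, 0.001]
ft_force: [2.6, -2.1, 2.4]
width: 0.015
```

```bash
python3 look.py w5
```

```text
5.35 -0.629 [0.5352 0.0298 0.165 ] [ 2.64 -2.11  2.4 ] [-0.397 -0.464 -0.003] 0.015
```

View pics/w5z.png

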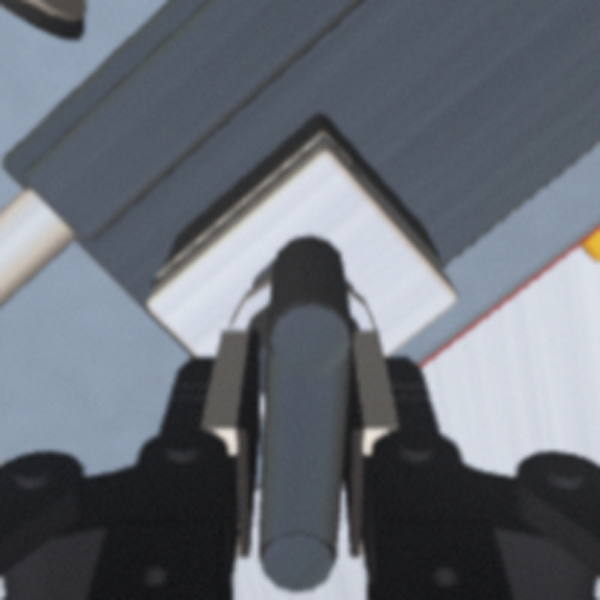

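Call:
{"api": "move_arm", "payload": {"increments": [[-0.024, -0.015, 0, 0, 0, -6], [-0.024, -0.015, 0, 0, 0, -13], [-0.024, -0.015, 0, 0, 0, -20], [-0.024, -0.015, 0, 0, 0, -26], [-0.024, -0.015, 0, 0, 0, -23]]}}

```text
clock: 5.9
tool_pos: [0.5356, 0.031, 0.1654]
tool_rot: [-0.0, 0.996, 0.087, 0.002]
ft_force: [4.9, -0.7, 1.2]
width: 0.0148
```

```bash
python3 look.py w6
```

```text
5.9 -0.282 [0.5356 0.031  0.1654] [ 4.88 -0.68  1.24] [-0.225 -0.959  0.089] 0.0148
```

View pics/w6z.png

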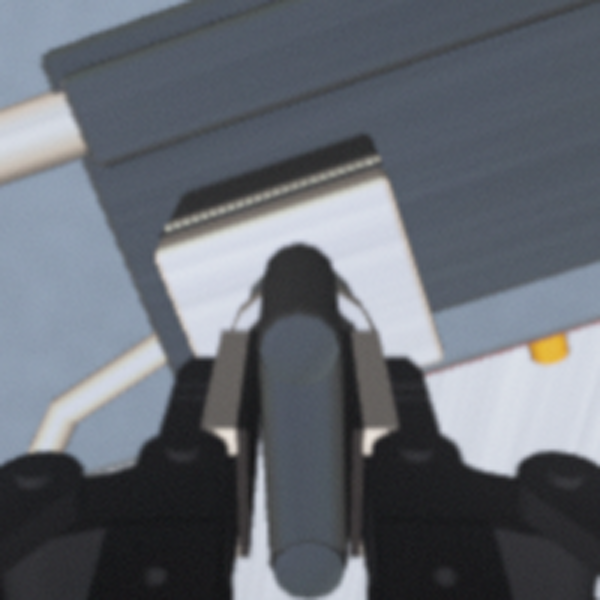

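```bash
for a in "w3 297 298 302 587" "w4 310 302 295 588" "w5 310 304 298 590" "w6 298 312 308 598"; do echo $a; python3 meas.py $a|sed -n '5,7p'; done; python3 -c "
from h import *
print(np.load('T_w6.npy'))"
```

```text
w3 297 298 302 587
0.188 len 53.5 c [0.5328 0.0308 0.188 ] tool mm [ -0.2   1.1 -23.4] ang -0.9
0.191 len 52.2 c [0.5346 0.0313 0.191 ] tool mm [ -0.2  -0.8 -26.4] ang -0.9
0.194 len 50.8 c [0.5365 0.0318 0.194 ] tool mm [ -0.2  -2.7 -29.4] ang -0.9
w4 310 302 295 588
0.188 len 53.2 c [0.5335 0.0288 0.188 ] tool mm [  0.2   1.6 -23.2] ang 2.6
0.191 len 51.8 c [0.5348 0.0303 0.191 ] tool mm [  0.2  -0.3 -26.2] ang 2.6
0.194 len 50.5 c [0.536  0.0318 0.194 ] tool mm [  0.2  -2.2 -29.2] ang 2.6
w5 310 304 298 590
0.188 len 53.4 c [0.5351 0.0276 0.188 ] tool mm [  0.5   2.1 -23. ] ang 2.0
0.191 len 52.0 c [0.5355 0.0295 0.191 ] tool mm [  0.5   0.2 -26. ] ang 2.0
0.194 len 50.7 c [0.5359 0.0313 0.194 ] tool mm [  0.4  -1.7 -29. ] ang 2.0
w6 298 312 308 598
0.188 len 53.9 c [0.5366 0.0271 0.188 ] tool mm [  0.4   3.9 -22.6] ang -1.8
0.191 len 52.6 c [0.5363 0.0291 0.191 ] tool mm [  0.4   2.  -25.6] ang -1.8
0.194 len 51.2 c [0.5359 0.031  0.194 ] tool mm [  0.4  -0.  -28.6] ang -1.8
[[ 9.84827960e-01  1.73472156e-01  4.61522458e-03  5.35618940e-01]
 [ 1.73469228e-01 -9.84838751e-01  1.03034194e-03  3.09589648e-02]
 [ 4.72398765e-03 -2.14110107e-04 -9.99988819e-01  1.65434881e-01]
 [ 0.00000000e+00  0.00000000e+00  0.00000000e+00  1.00000000e+00]]
```

Call:
{"api": "move_arm", "payload": {"increments": [[0.01, -0.01, 0, 0, -0.2, -6], [0.01, -0.01, 0, 0, -0.2, -13], [0.01, -0.01, 0, 0, -0.2, -20], [0.01, -0.01, 0, 0, -0.2, -28], [0.01, -0.01, 0, 0, -0.2, -33], [0.01, -0.01, 0, 0, -0.2, -30]]}}

```text
clock: 6.55
tool_pos: [0.5349, 0.0322, 0.1649]
tool_rot: [-0.0, 0.941, 0.339, -0.0]
ft_force: [0.2, -0.2, 0.4]
width: 0.0146
```

```bash
python3 look.py w7
```

```text
6.55 0.165 [0.5349 0.0322 0.1649] [ 0.2  -0.25  0.37] [ 0.053 -0.063  0.013] 0.0146
```

View pics/w7z.png

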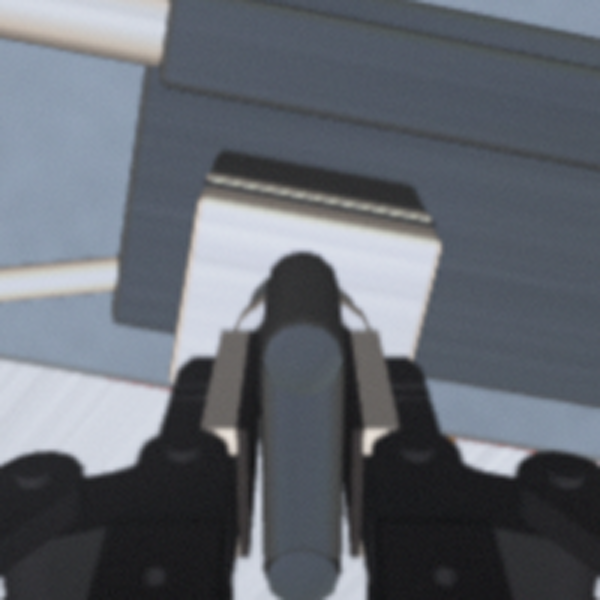

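Call:
{"api": "move_arm", "payload": {"increments": [[0.01, 0.025, 0, 0, 0, -6], [0.01, 0.025, 0, 0, 0, -13], [0.01, 0.025, 0, 0, 0, -20], [0.01, 0.025, 0, 0, 0, -28], [0.01, 0.025, 0, 0, 0, -33], [0.01, 0.025, 0, 0, 0, -30]]}}

```text
clock: 7.2
tool_pos: [0.5353, 0.0319, 0.1645]
tool_rot: [-0.001, 0.823, 0.569, -0.001]
ft_force: [-1.1, 0.6, 1.2]
width: 0.0149
```

```bash
sed -i 's/\[120:320/[130:330/' look.py; sed -i 's/120+y/130+y/' meas.py; python3 look.py w8
```

```text
7.2 0.613 [0.5353 0.0319 0.1645] [-1.14  0.64  1.17] [ 0.066  0.02  -0.003] 0.0149
```

View pics/w8z.png

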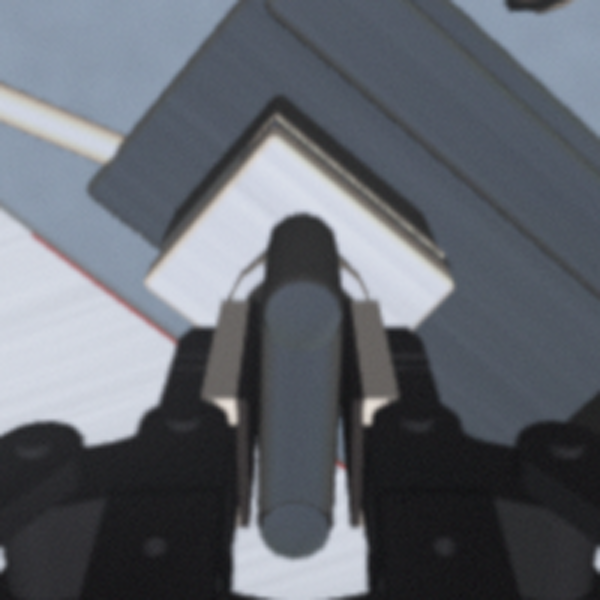

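```bash
python3 meas.py w8 303 278 297 558; echo
python3 - <<'E'
import cv2
a=[cv2.resize(cv2.imread(f'pics/w{i}.png')[200:336,206:306],(400,544),interpolation=2) for i in (7,8)]
cv2.imwrite('pics/c78.png',cv2.hconcat(a))
E
```

```text
0.176 len 57.1 c [0.5445 0.029  0.176 ] tool mm [  0.5   9.6 -11.6] ang 1.1
0.179 len 55.8 c [0.5427 0.0297 0.179 ] tool mm [  0.5   7.7 -14.5] ang 1.1
0.182 len 54.5 c [0.5409 0.0303 0.182 ] tool mm [  0.5   5.8 -17.5] ang 1.1
0.185 len 53.2 c [0.5391 0.031  0.185 ] tool mm [  0.5   3.8 -20.5] ang 1.1
0.188 len 51.9 c [0.5373 0.0317 0.188 ] tool mm [  0.5   1.9 -23.5] ang 1.1
0.191 len 50.6 c [0.5355 0.0324 0.191 ] tool mm [  0.5  -0.1 -26.5] ang 1.1
0.194 len 49.3 c [0.5337 0.0331 0.194 ] tool mm [  0.5  -2.  -29.5] ang 1.1
0.197 len 48.0 c [0.5319 0.0337 0.197 ] tool mm [  0.5  -3.9 -32.5] ang 1.1
0.2 len 46.7 c [0.5301 0.0344 0.2   ] tool mm [  0.4  -5.9 -35.5] ang 1.1
```

View pics/c78.png

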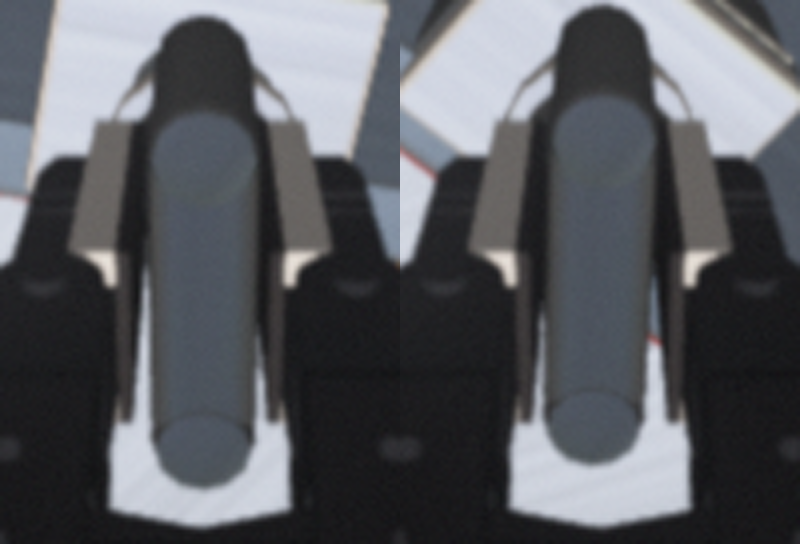

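```bash
python3 meas.py w7 302 292.5 302 576|sed -n '4,8p'
python3 - <<'E'
from h import *
a=imaging.capture('scene');cv2.imwrite('pics/s8.png',a)
cv2.imwrite('pics/s8z.png',cv2.resize(a[150:270,250:400],(750,600),interpolation=2))
E
```

```text
0.185 len 54.9 c [0.5402 0.0271 0.185 ] tool mm [  0.8   7.3 -20.1] ang -0.0
0.188 len 53.6 c [0.539  0.0286 0.188 ] tool mm [  0.8   5.3 -23.1] ang -0.0
0.191 len 52.2 c [0.5377 0.0301 0.191 ] tool mm [  0.8   3.3 -26.1] ang -0.0
0.194 len 50.9 c [0.5364 0.0317 0.194 ] tool mm [  0.8   1.2 -29.1] ang -0.0
0.197 len 49.5 c [0.5351 0.0332 0.197 ] tool mm [  0.8  -0.8 -32.1] ang -0.0
```

View pics/s8z.png

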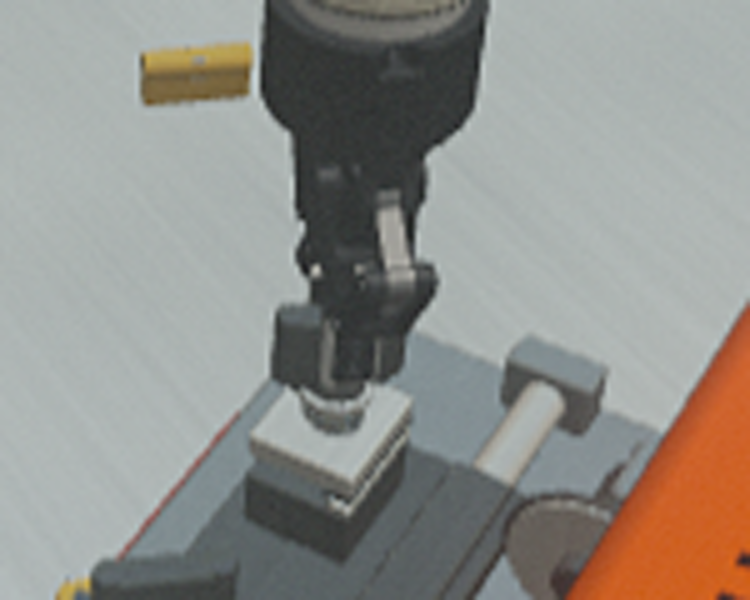

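Run:
```python
import cv2
a=[cv2.resize(cv2.imread(f)[195:255,290:340],(400,480),interpolation=2) for f in ('pics/scene0.png','pics/s8.png')]
cv2.imwrite('pics/cs.png',cv2.hconcat(a))
```

```text
(no output)
```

View pics/cs.png

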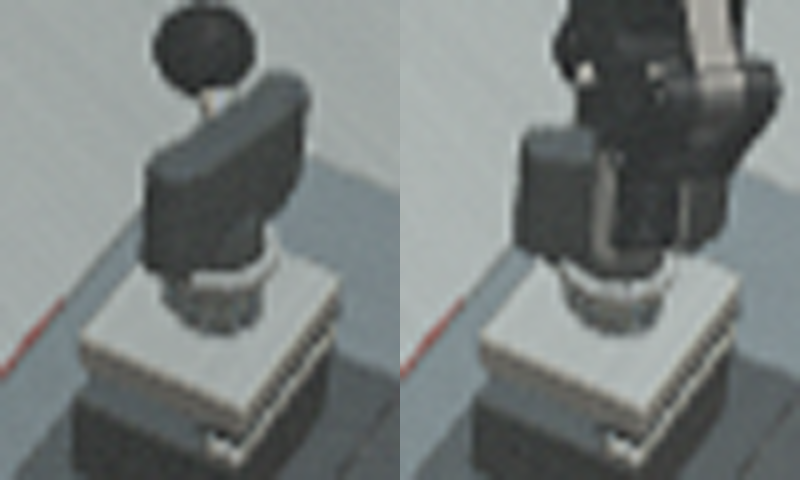

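Run:
```python
import cv2,numpy as np
for i in (3,4,5,6,7,8):
    g=cv2.cvtColor(cv2.imread(f'pics/w{i}.png'),6).astype(float)
    g=cv2.GaussianBlur(g,(3,3),0)
    for nm,col in (('far',slice(250,257)),):
        p=g[:,col].mean(1)
    d=np.diff(p)
    print(i,'col far grad',[(r,round(d[r],1)) for r in range(195,330) if abs(d[r])>6])
    # row profile near 300
    q=g[290:294].mean(0);e=np.diff(q);print('   row292',[(c,round(e[c],1)) for c in range(232,280) if abs(e[c])>10])
```

```text
3 col far grad [(195, np.float64(-17.4)), (196, np.float64(-39.0)), (197, np.float64(-50.5)), (198, np.float64(-37.6)), (199, np.float64(-15.6)), (218, np.float64(6.6)), (219, np.float64(11.3)), (220, np.float64(12.2)), (221, np.float64(8.3)), (317, np.float64(7.0)), (318, np.float64(6.4)), (329, np.float64(-18.9))]
   row292 [(234, np.float64(12.7)), (235, np.float64(10.8)), (239, np.float64(29.5)), (240, np.float64(30.0)), (242, np.float64(-25.8)), (243, np.float64(-17.7)), (268, np.float64(17.2)), (269, np.float64(16.4)), (270, np.float64(-14.4)), (271, np.float64(-26.3)), (275, np.float64(-10.2)), (276, np.float64(-12.0))]
4 col far grad [(196, np.float64(-8.4)), (197, np.float64(-23.5)), (198, np.float64(-36.8)), (199, np.float64(-35.9)), (200, np.float64(-27.0)), (201, np.float64(-18.2)), (202, np.float64(-9.4)), (220, np.float64(6.9)), (221, np.float64(8.5)), (222, np.float64(8.2)), (223, np.float64(6.6)), (314, np.float64(9.9)), (315, np.float64(19.0)), (316, np.float64(22.6)), (317, np.float64(21.8)), (318, np.float64(19.7)), (319, np.float64(14.4)), (320, np.float64(6.4)), 
[... 2558 characters left out ...]
9.2)), (201, np.float64(-46.1)), (202, np.float64(-32.8)), (203, np.float64(-15.0)), (222, np.float64(6.8)), (223, np.float64(9.2)), (224, np.float64(8.4)), (313, np.float64(10.0)), (314, np.float64(29.1)), (315, np.float64(42.0)), (316, np.float64(31.7)), (317, np.float64(11.7)), (328, np.float64(-8.1)), (329, np.float64(-30.3))]
   row292 [(238, np.float64(18.1)), (239, np.float64(34.8)), (240, np.float64(12.7)), (241, np.float64(-22.2)), (242, np.float64(-21.8)), (265, np.float64(10.2)), (266, np.float64(40.9)), (267, np.float64(52.5)), (268, np.float64(23.0)), (269, np.float64(-18.6)), (270, np.float64(-51.6)), (271, np.float64(-53.7)), (272, np.float64(-23.0)), (276, np.float64(-11.0))]
```

Call:
{"api": "move_arm", "payload": {"increments": [[0, 0, 0, 0, 0, 0], [0, 0, 0, 0, 0, 0], [0, 0, 0, 0, 0, 0]], "claw": 0.25}}

```text
clock: 7.6
tool_pos: [0.5352, 0.032, 0.1645]
tool_rot: [-0.001, 0.823, 0.568, -0.001]
ft_force: [-0.3, 0.1, -0.1]
width: 0.0213
```

```bash
python3 look.py w9;python3 - <<'E'
import cv2
a=[cv2.resize(cv2.imread(f'pics/w{i}.png')[190:326,206:306],(400,544),interpolation=2) for i in (8,9)]
cv2.imwrite('pics/c89.png',cv2.hconcat(a))
E
```

```text
7.6 0.612 [0.5352 0.032  0.1645] [-0.34  0.14 -0.05] [-0.037 -0.037  0.047] 0.0213
```

View pics/c89.png

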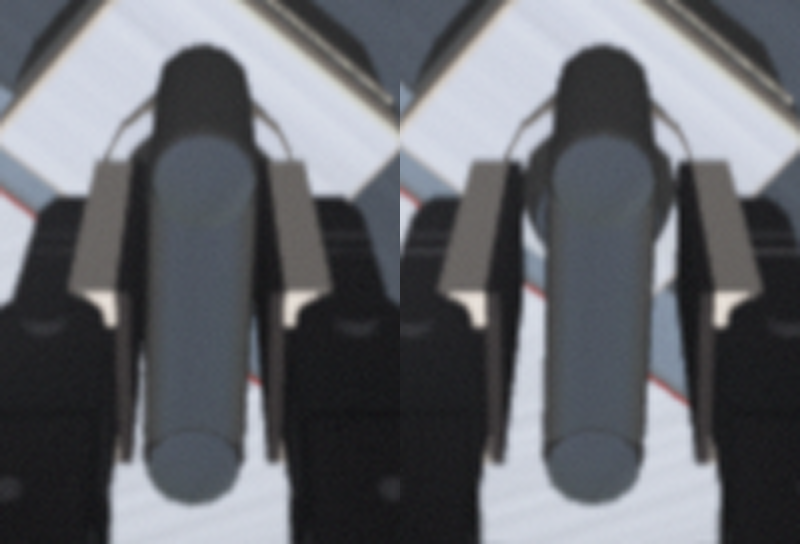

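Run:
```python
import cv2,numpy as np
for f in('scene0','s8'):
    g=cv2.cvtColor(cv2.imread(f'pics/{f}.png'),6).astype(int)
    print(f)
    for c in range(314,324,1): print(c,g[224:242,c])
a=[cv2.resize(cv2.imread(f)[218:248,298:338],(400,300),interpolation=cv2.INTER_NEAREST) for f in ('pics/scene0.png','pics/s8.png')]
cv2.imwrite('pics/cs2.png',cv2.hconcat(a))
```

```text
scene0
314 [ 67  62  67  65  64 135 129  90  72  84  76  77 132 161 167 166 169 169]
315 [ 66  64  64  64  75 145 134  89  80  86  92  93 103 152 170 171 169 165]
316 [ 68  65  62  62  62 145 136  93  84  90  92  78  93 154 172 168 164 162]
317 [ 63  63  70  70  67 145 138  93  82  79  85  81  80 151 168 165 165 167]
318 [ 72  72  72  70  64 145 149 106  79  88  93  81  79 145 166 167 165 168]
319 [ 74  72  70  67  66 148 138  96  88  91  91  96 111 153 167 165 168 171]
320 [ 75  72  74  67 103 151 137  95  95  96  77  75 147 169 169 168 168 167]
321 [ 73  73  69  64 148 163 126  86  84  81  85 105 152 169 171 171 169 169]
322 [ 69  68  64 122 163 136 106 109 109 107 122 157 171 172 169 169 168 171]
323 [156 143 160 167 144 127 159 167 167 170 169 169 171 169 166 167 169 170]
s8
314 [102 103  93  76  68  85 163 147  97 102  87  88 143 173 177 179 180 181]
315 [109 109 109  93  73  62 133 142 111  99  94  85 102 163 183 181 180 178]
316 [ 68  69 100  94  78  69 136 147 117 100  96  80 101 163 184 180 177 174]
317 [ 54  48  66  77  74  67 136 159 131  99  96  92  91 158 179 177 176 177]
318 [ 56  50  66  77  74  69 111 145 127 103  94  94 110 162 178 176 178 179]
319 [ 62  58  70  79  74  66 159 169 130 104  96 108 123 162 180 179 179 182]
320 [ 68  54  73  83  75  68 158 154 106 101  81  87 131 170 180 181 182 180]
321 [ 66  58  75  78  71 109 155 138  99  82  87 106 161 181 182 182 180 180]
322 [ 55  53  75  72 111 166 165 138 106 117 146 171 182 182 182 181 179 181]
323 [ 48  45 124 172 181 165 135 161 181 180 182 183 183 182 179 180 182 183]
```

View pics/cs2.png

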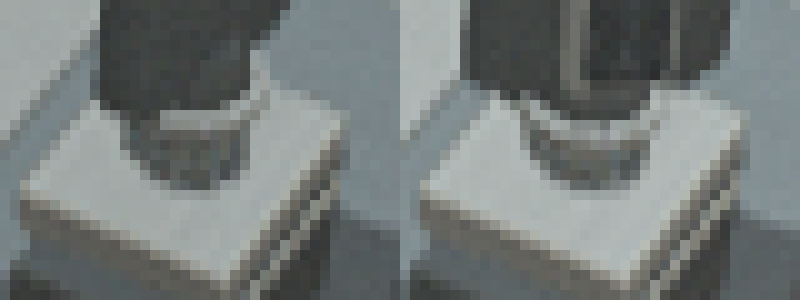

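Call:
{"api": "move_arm", "payload": {"increments": [[0, 0, 0, 0, 0, 0], [0, 0, -0.2, 0, 0, 0], [0, 0, -0.6, 0, 0, 0], [0, 0, -1.0, 0, 0, 0], [0, 0, -1.4, 0, 0, 0], [0, 0, -1.8, 0, 0, 0], [0, 0, -2.2, 0, 0, 0], [0, 0, -2.54, 0, 0, 0], [0, 0, -2.54, 0, 0, 0], [0, 0, -2.54, 0, 0, 0]], "claw": 0.5}}

```text
clock: 8.65
tool_pos: [0.5355, 0.0318, 0.2917]
tool_rot: [-0.0, 0.823, 0.568, -0.001]
ft_force: [-0.2, -0.6, -0.6]
width: 0.0423
```

```bash
python3 look.py w10;python3 - <<'E'
from h import *
a=imaging.capture('scene');cv2.imwrite('pics/s10.png',a)
b=cv2.imread('pics/scene0.png')
cv2.imwrite('pics/cs3.png',cv2.hconcat([cv2.resize(x[200:250,295:345],(400,400),interpolation=2) for x in (b,a)]))
w=cv2.imread('pics/w10.png')[140:230,210:310]
cv2.imwrite("pics/z10.png",cv2.resize(w,(666,600),interpolation=2))
E
```

```text
8.65 0.739 [0.5355 0.0318 0.2917] [-0.16 -0.65 -0.62] [-0.008 -0.021  0.011] 0.0423
```

View pics/cs3.png

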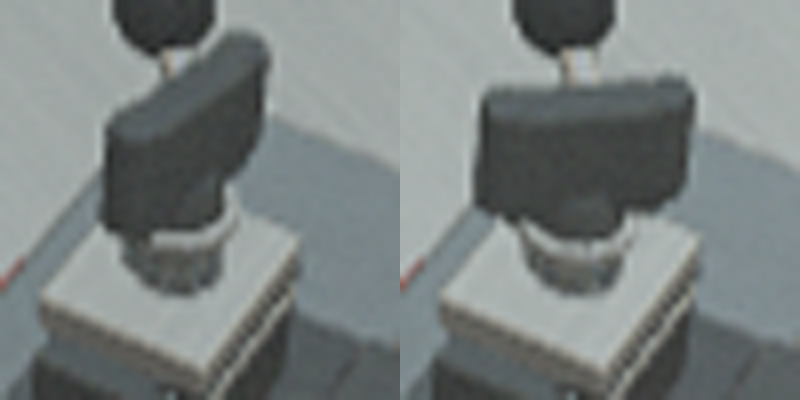

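View pics/z10.png

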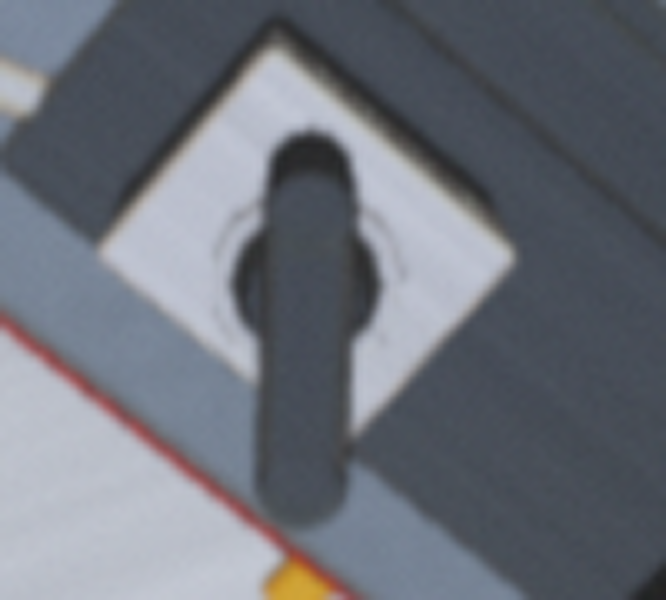

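```bash
cat > m2.py <<'E'
import sys
from h import *
n=sys.argv[1];T=np.load(f'T_{n}.npy');v=list(map(float,sys.argv[2:6]))
f=lambda x,y:(210+x/6.66,140+y/6.667)
for z in (.183,.186,.189,.192):
    a=onz('wrist',f(*v[:2]),z,T);b=onz('wrist',f(*v[2:]),z,T);c=(a+b)/2;Ti=np.linalg.inv(T);d=Ti[:3,:3]@(a-b)
    print(z,round(1e3*np.linalg.norm(a-b),1),c.round(4),(1e3*(Ti@np.r_[c,1])[:3]).round(1),np.degrees(np.arctan2(d[0],-d[1])).round(1))
E
python3 m2.py w10 311 172 301 526; python3 -c "
from h import *
print(np.load('T_w10.npy'));print(sensors.observe()['joints'])"
```

```text
0.183 51.8 [0.538  0.0314 0.183 ] [  0.6   2.7 108.7] 1.6
0.186 51.1 [0.5372 0.0317 0.186 ] [  0.6   1.7 105.7] 1.6
0.189 50.5 [0.5363 0.0321 0.189 ] [  0.6   0.8 102.7] 1.6
0.192 49.9 [0.5354 0.0324 0.192 ] [ 0.6 -0.1 99.7] 1.6
[[ 3.53914690e-01  9.35275486e-01 -2.03887943e-03  5.35536139e-01]
 [ 9.35276879e-01 -3.53916438e-01 -5.60413901e-04  3.18484915e-02]
 [-1.24573433e-03 -1.70857808e-03 -9.99997764e-01  2.91723949e-01]
 [ 0.00000000e+00  0.00000000e+00  0.00000000e+00  1.00000000e+00]]
[ 0.71638973  0.42693315 -1.0720933   1.76390751  0.40044049  1.19641653
  0.73888338]
```

Call:
{"api": "move_arm", "payload": {"increments": [[0.01, 0.02, 0.3, 0, 0, 1.6], [0.01, 0.02, 0.7, 0, 0, 1.6], [0.01, 0.02, 1.1, 0, 0, 1.6], [0.01, 0.02, 1.5, 0, 0, 1.6], [0.01, 0.02, 1.9, 0, 0, 1.6], [0.01, 0.02, 2.25, 0, 0, 1.6], [0.01, 0.02, 2.5, 0, 0, 1.6], [0.01, 0.02, 2.63, 0, 0, 1.6], [0.01, 0.02, 2.63, 0, 0, 1.6], [0.01, 0.02, 2.63, 0, 0, 1.6]]}}

```text
clock: 9.75
tool_pos: [0.5361, 0.032, 0.1598]
tool_rot: [-0.001, 0.831, 0.557, -0.001]
ft_force: [0.1, -0.3, 0.1]
width: 0.0431
```

Call:
{"api": "move_arm", "payload": {"increments": [[0, 0, 0, 0, 0, 0], [0, 0, 0, 0, 0, 0], [0, 0, 0, 0, 0, 0], [0, 0, 0, 0, 0, 0]], "claw": 0.175}}

```text
clock: 10.15
tool_pos: [0.5363, 0.0319, 0.1601]
tool_rot: [-0.001, 0.831, 0.557, -0.001]
ft_force: [0.2, -0.2, -0.1]
width: 0.0149
```

```bash
python3 look.py w11; python3 -c "
from h import *
print(sensors.observe()['joints'].round(2),sensors.observe()['tool_rot'])"
```

```text
10.15 0.582 [0.5363 0.0319 0.1601] [ 0.17 -0.23 -0.12] [-0.027  0.038 -0.051] 0.0149
[ 0.6   0.57 -0.94  1.9   0.56  0.97  0.58] [-6.35581268e-04  8.30588488e-01  5.56885053e-01 -1.18224981e-03]
```

View pics/w11z.png

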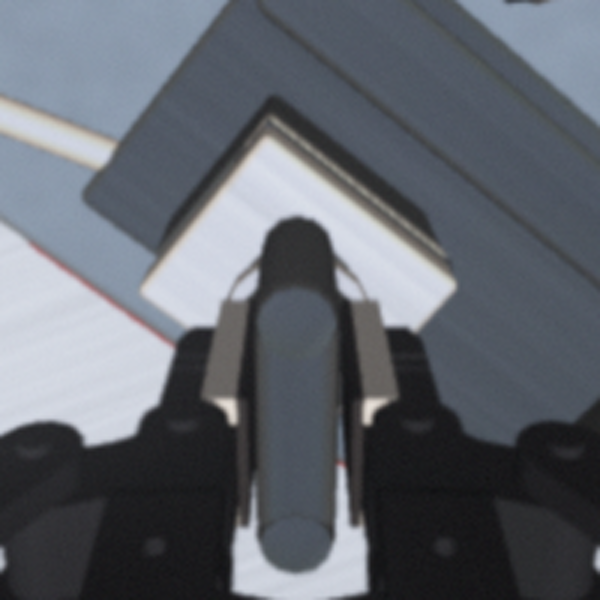

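Call:
{"api": "move_arm", "payload": {"increments": [[0, 0, 0, 0, 0, 7.5], [0, 0, 0, 0, 0, 15], [0, 0, 0, 0, 0, 22.5], [0, 0, 0, 0, 0, 30], [0, 0, 0, 0, 0, 37.5], [0, 0, 0, 0, 0, 45], [0, 0, 0, 0, 0, 52.5], [0, 0, 0, 0, 0, 60], [0, 0, 0, 0, 0, 60]]}}

```text
clock: 11.1
tool_pos: [0.5361, 0.0319, 0.16]
tool_rot: [0.0, 0.998, 0.067, -0.001]
ft_force: [-0.2, 0.6, -0.4]
width: 0.015
```

```bash
python3 look.py w12; python3 -c "
from h import *
s=sensors.observe();print(s['joints'].round(2));T=toolT(s);print(T.round(4));d=np.array([.5362,.0318,s['tool_pos'][2]])-s['tool_pos'];print('corr units',(T[:3,:3].T@d/.05).round(3),'yaw',np.degrees(np.arctan2(T[1,0],T[0,0])))"
```

```text
11.1 -0.323 [0.5361 0.0319 0.16  ] [-0.2   0.57 -0.35] [-0.06  -0.029  0.005] 0.015
[ 0.44  0.48 -0.7   1.91  0.39  0.9  -0.32]
[[ 9.906e-01  1.367e-01 -2.500e-03  5.362e-01]
 [ 1.367e-01 -9.906e-01 -6.000e-04  3.210e-02]
 [-2.600e-03  3.000e-04 -1.000e+00  1.601e-01]
 [ 0.000e+00  0.000e+00  0.000e+00  1.000e+00]]
corr units [-0.     0.006  0.   ] yaw 7.855474172143918
```

View pics/w12z.png

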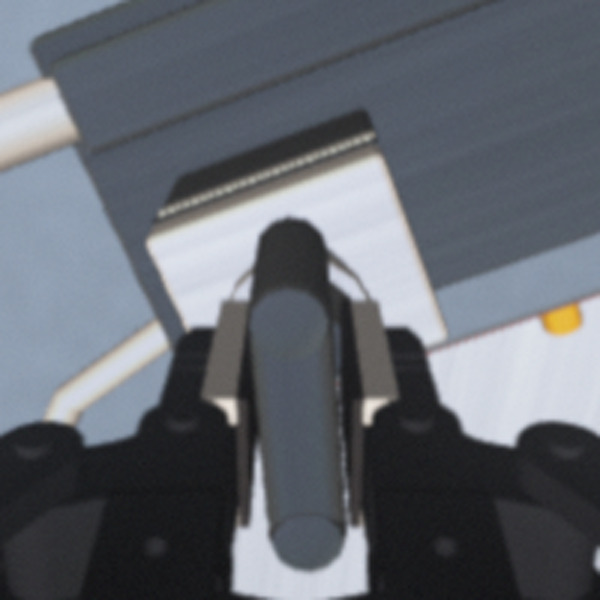

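Call:
{"api": "move_arm", "payload": {"increments": [[0, 0, 0, 0, 0, 8], [0, 0, 0, 0, 0, 16], [0, 0, 0, 0, 0, 24], [0, 0, 0, 0, 0, 32], [0, 0, 0, 0, 0, 40], [0, 0, 0, 0, 0, 48], [0, 0, 0, 0, 0, 56], [0, 0, 0, 0, 0, 64], [0, 0, 0, 0, 0, 72], [0, 0, 0, 0, 0, 80], [0, 0, 0, 0, 0, 80]]}}

```text
clock: 12.25
tool_pos: [0.5362, 0.0318, 0.16]
tool_rot: [0.001, 0.809, -0.588, -0.001]
ft_force: [0.3, -1.5, 0.1]
width: 0.0149
```

```bash
cat > st.py <<'E'
from h import *
s=sensors.observe();print(s['joints'].round(2),s['ft_force'].round(1));T=toolT(s);print(T[:3,2].round(4),T[:3,3].round(4));d=np.array([.5362,.0318,s['tool_pos'][2]])-s['tool_pos'];print('corr units',(T[:3,:3].T@d/.05).round(3),'yaw',np.degrees(np.arctan2(T[1,0],T[0,0])))
E
python3 st.py; python3 look.py w13
```

```text
[ 0.2   0.41 -0.39  1.92  0.2   0.86 -1.56] [ 0.3 -1.5  0.1]
[-0.0026 -0.0013 -1.    ] [0.5362 0.0318 0.16  ]
corr units [-0.     0.001  0.   ] yaw -72.0169658712587
12.25 -1.557 [0.5362 0.0318 0.16  ] [ 0.33 -1.48  0.08] [-0.362 -0.075  0.045] 0.0149
```

View pics/w13z.png

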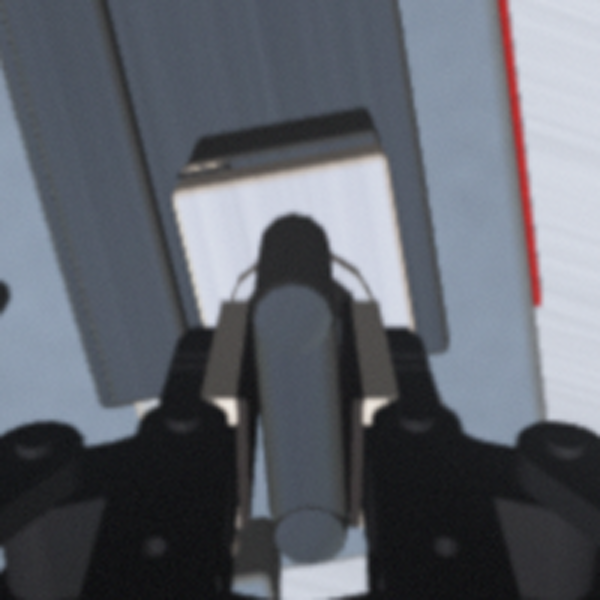

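Call:
{"api": "move_arm", "payload": {"increments": [[0, 0, 0, 0, 0, 8], [0, 0, 0, 0, 0, 16], [0, 0, 0, 0, 0, 24], [0, 0, 0, 0, 0, 32], [0, 0, 0, 0, 0, 40], [0, 0, 0, 0, 0, 46], [0, 0, 0, 0, 0, 46], [0, 0, 0, 0, 0, 43]]}}

```text
clock: 13.1
tool_pos: [0.536, 0.0322, 0.1599]
tool_rot: [-0.002, -0.542, 0.841, 0.0]
ft_force: [0.3, -0.3, 0.8]
width: 0.015
```

```bash
python3 st.py; python3 look.py w14
```

```text
[ 0.07  0.39 -0.23  1.93  0.12  0.84 -2.22] [ 0.3 -0.3  0.8]
[-0.0031 -0.001  -1.    ] [0.536  0.0322 0.1599]
corr units [ 0.006 -0.008 -0.   ] yaw -114.4220278112057
13.1 -2.224 [0.536  0.0322 0.1599] [ 0.29 -0.31  0.79] [-0.028  0.025  0.031] 0.015
```

View pics/w14z.png

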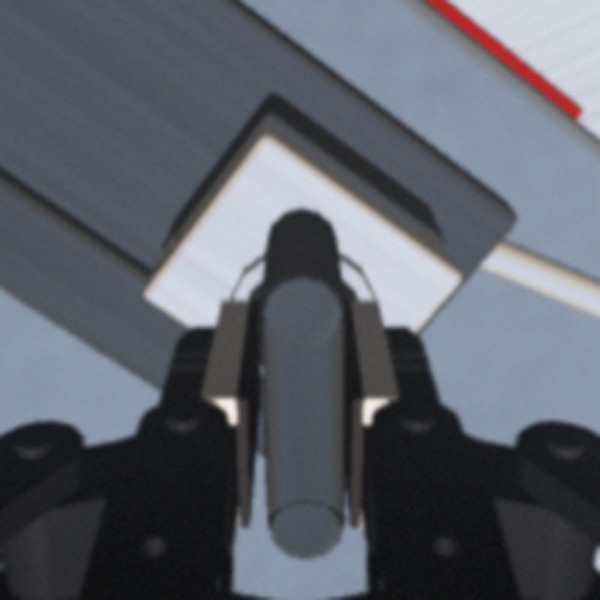

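Call:
{"api": "move_arm", "payload": {"increments": [[0, 0, 0, 0, 0, 0], [0, 0, -0.1, 0, 0, 0], [0, 0, -0.4, 0, 0, 0], [0, 0, -0.8, 0, 0, 0], [0, 0, -1.1, 0, 0, -3], [0, 0, -1.2, 0, 0, -11], [0, 0, -1.2, 0, 0, -19], [0, 0, -1.2, 0, 0, -27], [0, 0, -1.2, 0, 0, -35], [0, 0, -1.2, 0, 0, -43], [0, 0, -1.2, 0, 0, -51], [0, 0, -1.2, 0, 0, -59]], "claw": 0.4}}

```text
clock: 14.35
tool_pos: [0.5363, 0.0325, 0.2204]
tool_rot: [0.001, 0.887, -0.461, -0.001]
ft_force: [-0.7, -0.4, 0.4]
width: 0.0339
```

Call:
{"api": "move_arm", "payload": {"increments": [[0, 0, 0, 0, 0, -8.5], [0, 0, 0, 0, 0, -17], [0, 0, 0, 0, 0, -25], [0, 0, 0, 0, 0, -34], [0, 0, 0, 0, 0, -42], [0, 0, 0, 0, 0, -51], [0, 0, 0, 0, 0, -59], [0, 0, 0, 0, 0, -68], [0, 0, 0, 0, 0, -76], [0, 0, 0, 0, 0, -85], [0, 0, 0, 0, 0, -93], [0, 0, 0, 0, 0, -100]]}}

```text
clock: 15.55
tool_pos: [0.5364, 0.0325, 0.2209]
tool_rot: [0.0, 0.922, 0.387, -0.001]
ft_force: [0.2, -0.3, -0.5]
width: 0.0346
```

```bash
python3 st.py
```

```text
[ 0.5   0.41 -0.78  1.85  0.34  1.02  0.38] [ 0.2 -0.3 -0.5]
[-2.1e-03 -9.0e-04 -1.0e+00] [0.5364 0.0325 0.2209]
corr units [-0.012  0.007  0.   ] yaw 45.488452397146446
```

Call:
{"api": "move_arm", "payload": {"increments": [[-0.01, 0.01, 0, 0, 0, -8], [-0.01, 0.01, 0, 0, 0, -16], [-0.01, 0.01, 0, 0, 0, -20], [-0.01, 0.01, 0, 0, 0, -20]]}}

```text
clock: 15.95
tool_pos: [0.5365, 0.0317, 0.2212]
tool_rot: [-0.0, 0.841, 0.541, -0.001]
ft_force: [-0.1, -0.5, -0.1]
width: 0.0343
```

```bash
python3 st.py; python3 look.py w15
```

```text
[ 0.56  0.44 -0.86  1.85  0.38  1.03  0.69] [-0.1 -0.5 -0.1]
[-1.9e-03 -7.0e-04 -1.0e+00] [0.5365 0.0317 0.2212]
corr units [ 0.    -0.006  0.   ] yaw 65.51695437330032
15.95 0.692 [0.5365 0.0317 0.2212] [-0.07 -0.49 -0.1 ] [ 0.056 -0.062  0.019] 0.0343
```

View pics/w15z.png

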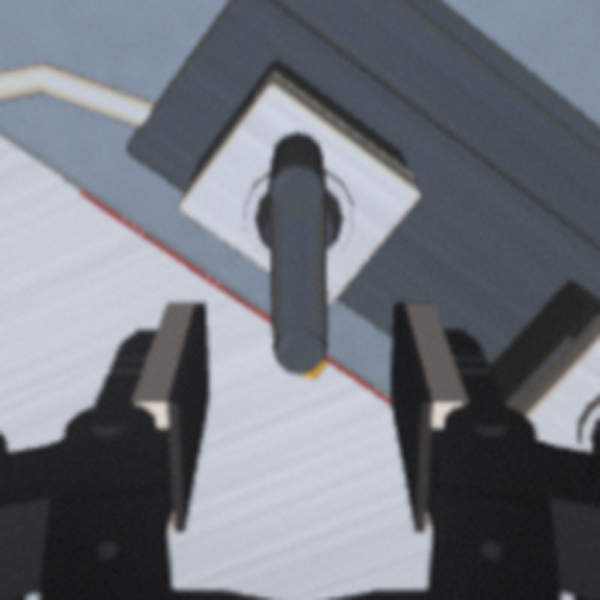

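Call:
{"api": "move_arm", "payload": {"increments": [[0, 0, 0.3, 0, 0, 0], [0, 0, 0.7, 0, 0, 0], [0, 0, 1.0, 0, 0, 0], [0, 0, 1.25, 0, 0, 0], [0, 0, 1.28, 0, 0, 0], [0, 0, 1.28, 0, 0, 0]]}}

```text
clock: 16.6
tool_pos: [0.5362, 0.0318, 0.1568]
tool_rot: [-0.0, 0.841, 0.54, -0.001]
ft_force: [0.6, -0.0, 0.5]
width: 0.0345
```

Call:
{"api": "move_arm", "payload": {"increments": [[0, 0, 0, 0, 0, 0], [0, 0, 0, 0, 0, 0], [0, 0, 0, 0, 0, 0]], "claw": 0.175}}

```text
clock: 16.9
tool_pos: [0.5366, 0.0319, 0.1574]
tool_rot: [-0.0, 0.841, 0.54, -0.001]
ft_force: [-0.1, 0.6, 0.2]
width: 0.0145
```

```bash
python3 st.py; python3 look.py w16
```

```text
[ 0.51  0.51 -0.8   1.9   0.46  0.92  0.62] [-0.1  0.6  0.2]
[-1.5e-03 -6.0e-04 -1.0e+00] [0.5366 0.0319 0.1574]
corr units [-0.005 -0.007  0.   ] yaw 65.41496294676239
16.9 0.624 [0.5366 0.0319 0.1574] [-0.09  0.58  0.16] [-0.044 -0.02   0.019] 0.0145
```

View pics/w16z.png

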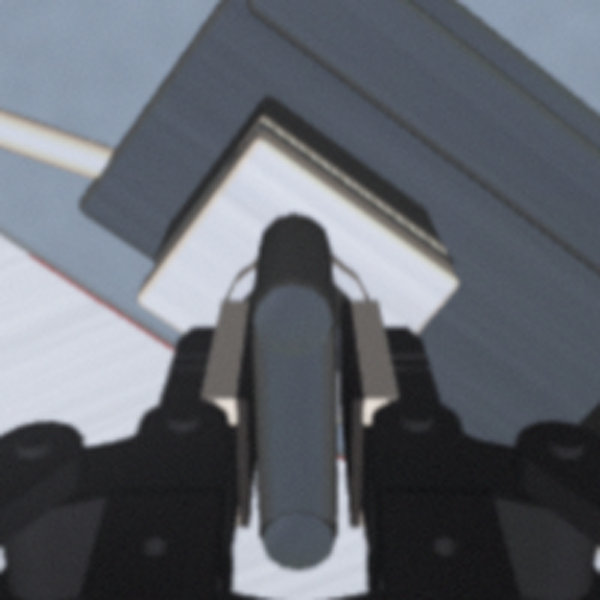

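Call:
{"api": "move_arm", "payload": {"increments": [[0, 0, 0, 0, 0, 8], [0, 0, 0, 0, 0, 16], [0, 0, 0, 0, 0, 24], [0, 0, 0, 0, 0, 32], [0, 0, 0, 0, 0, 40], [0, 0, 0, 0, 0, 48], [0, 0, 0, 0, 0, 56], [0, 0, 0, 0, 0, 64], [0, 0, 0, 0, 0, 72], [0, 0, 0, 0, 0, 80], [0, 0, 0, 0, 0, 88], [0, 0, 0, 0, 0, 88]]}}

```text
clock: 18.15
tool_pos: [0.5364, 0.0318, 0.1574]
tool_rot: [0.001, 0.981, -0.196, -0.001]
ft_force: [-0.7, -0.1, 0.1]
width: 0.0145
```

```bash
python3 st.py; python3 look.py w17
```

```text
[ 0.24  0.42 -0.45  1.92  0.24  0.86 -0.73] [-0.7 -0.1  0.1]
[-0.0016 -0.0011 -1.    ] [0.5364 0.0318 0.1574]
corr units [-0.005  0.002  0.   ] yaw -22.602774175899594
18.15 -0.726 [0.5364 0.0318 0.1574] [-0.71 -0.11  0.14] [ 0.047  0.04  -0.024] 0.0145
```

View pics/w17z.png

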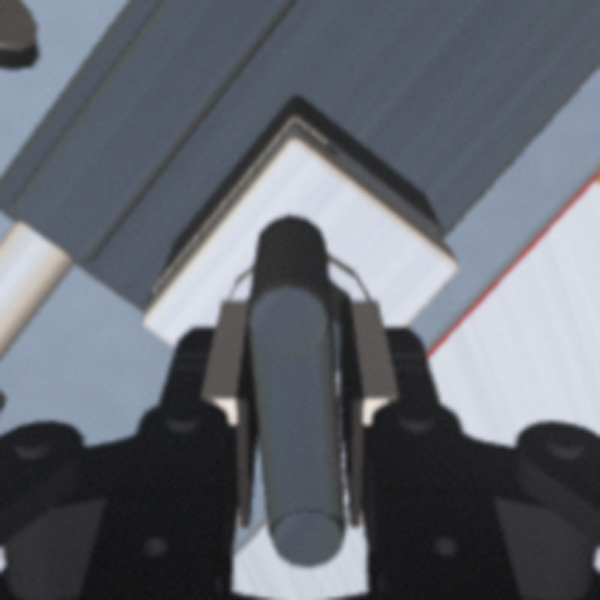

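Working; another 102° forward to complete the turn.

Call:
{"api": "move_arm", "payload": {"increments": [[0, 0, 0, 0, 0, 8.5], [0, 0, 0, 0, 0, 17], [0, 0, 0, 0, 0, 25.5], [0, 0, 0, 0, 0, 34], [0, 0, 0, 0, 0, 42.5], [0, 0, 0, 0, 0, 51], [0, 0, 0, 0, 0, 59.5], [0, 0, 0, 0, 0, 68], [0, 0, 0, 0, 0, 76.5], [0, 0, 0, 0, 0, 85], [0, 0, 0, 0, 0, 93.5], [0, 0, 0, 0, 0, 102]]}}

```text
clock: 19.4
tool_pos: [0.5364, 0.0313, 0.1573]
tool_rot: [-0.001, -0.465, 0.885, -0.0]
ft_force: [-0.1, -1.4, -2.1]
width: 0.0151
```

Call:
{"api": "move_arm", "payload": {"increments": [[0, 0, 0, 0, 0, 2], [0, 0, 0, 0, 0, 2]]}}

```text
clock: 19.6
tool_pos: [0.5364, 0.0313, 0.1573]
tool_rot: [-0.001, -0.451, 0.893, -0.0]
ft_force: [-0.7, -1.3, -0.8]
width: 0.0148
```

```bash
python3 st.py; python3 look.py w18
python3 - <<'E'
from h import *
a=imaging.capture('scene');cv2.imwrite('pics/s18.png',a)
f=['pics/scene0.png','pics/s8.png','pics/s18.png']
cv2.imwrite('pics/cs4.png',cv2.hconcat([cv2.resize(cv2.imread(x)[200:250,298:338],(264,330),interpolation=2) for x in f]))
E
```

```text
[-0.07  0.38 -0.06  1.94  0.03  0.83 -2.36] [-0.7 -1.3 -0.8]
[-0.002  -0.0018 -1.    ] [0.5364 0.0313 0.1573]
corr units [-0.005  0.008 -0.   ] yaw -126.38376115109
19.6 -2.357 [0.5364 0.0313 0.1573] [-0.74 -1.27 -0.83] [-0.15   0.062  0.027] 0.0148
```

View pics/w18z.png

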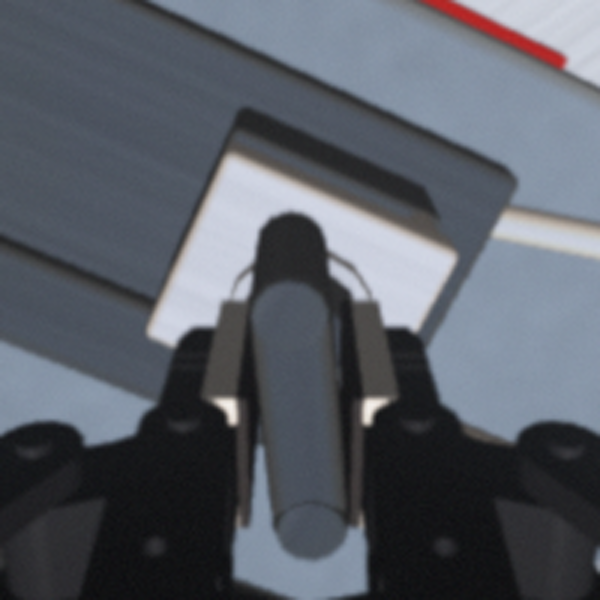

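View pics/cs4.png

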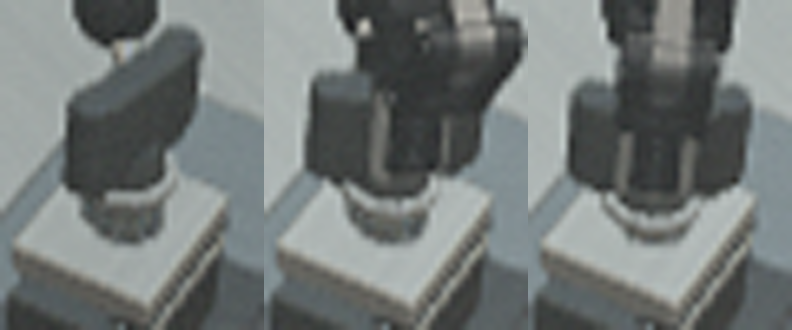

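Call:
{"api": "move_arm", "payload": {"increments": [[0, 0, 0, 0, 0, 0], [0, 0, 0, 0, 0, 0], [0, 0, 0, 0, 0, 0], [0, 0, 0, 0, 0, 0], [0, 0, 0, 0, 0, 0]], "claw": 0.0, "grip_force": 40}}

```text
clock: 20.2
tool_pos: [0.5363, 0.0313, 0.1573]
tool_rot: [-0.001, -0.451, 0.893, -0.0]
ft_force: [-1.3, -0.6, 1.2]
width: 0.0121
```

```bash
python3 st.py; python3 look.py w19
python3 - <<'E'
import cv2,numpy as np
for f in('scene0','s8','s10','s18'):
    g=cv2.cvtColor(cv2.imread(f'pics/{f}.png'),6).astype(int)
    print(f)
    for c in (316,318,320): print(c,g[224:242,c])
E
```

```text
[-0.07  0.38 -0.06  1.94  0.03  0.83 -2.36] [-1.3 -0.6  1.2]
[-0.0021 -0.0016 -1.    ] [0.5363 0.0313 0.1573]
corr units [-0.006  0.007 -0.   ] yaw -126.3796171759269
20.2 -2.357 [0.5363 0.0313 0.1573] [-1.31 -0.59  1.24] [-0.09   0.189 -0.015] 0.0121
scene0
316 [ 68  65  62  62  62 145 136  93  84  90  92  78  93 154 172 168 164 162]
318 [ 72  72  72  70  64 145 149 106  79  88  93  81  79 145 166 167 165 168]
320 [ 75  72  74  67 103 151 137  95  95  96  77  75 147 169 169 168 168 167]
s8
316 [ 68  69 100  94  78  69 136 147 117 100  96  80 101 163 184 180 177 174]
318 [ 56  50  66  77  74  69 111 145 127 103  94  94 110 162 178 176 178 179]
320 [ 68  54  73  83  75  68 158 154 106 101  81  87 131 170 180 181 182 180]
s10
316 [ 71  76  75  74  70  66 132 142 118  98  94  79  99 162 179 176 172 172]
318 [ 71  83  79  73  76  73 112 142 127 100  95  95 109 156 175 173 173 176]
320 [ 75  79  82  76  78  67 155 149 104 100  79  80 128 165 176 178 177 177]
s18
316 [ 57  61  61  63  59  82  86  72  87 153 141  99  96 160 183 179 176 177]
318 [ 58  57  55  57  54  73  81  74 113 159 144  96 106 160 177 177 177 180]
320 [ 52  52  51  54  60  77  81  68 157 161 119 100 127 168 181 182 183 182]
```

View pics/w19z.png

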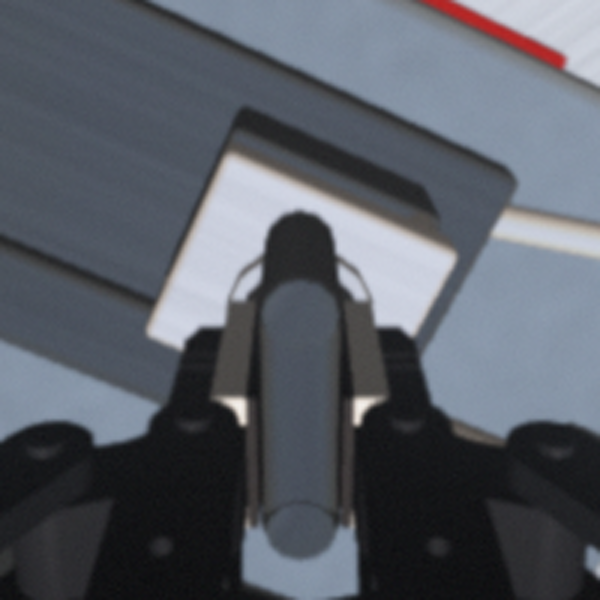

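```bash
python3 -c "
from workcell import sensors,ticket
s=sensors.observe();print(s['qvel'].round(4),s['clock'],s['width']);print(ticket.finish_job())"
```

```text
[-0.0017  0.0017  0.001   0.0009  0.001  -0.0005 -0.0017] 20.25 0.012307064301800194
the job is handed in; nothing more can be done
None
```

The loose screw is started: I turned it backward until it dropped, then forward about one full turn. I handed the job in at 20.25 s with the fingers still gripping the wing handle at 40 N; no verdict was reported.

- **Finding the drop:** I turned the screw backward about 110° in steps of about 30° with the fingers slightly open round the wing. The drop came somewhere in the last 30°.
- **Checking the drop:** The single wrist picture was unclear; the wing's length suggested about 2 mm of drop and its position about 5 mm. I raised the tool for an open view. The scene camera showed the flange about 4 mm below its starting height, which fits a 6 mm drop after the earlier climb.
- **Forward turn:** I turned it forward about 370° in two strokes with one regrip. From the drop itself that is roughly 345–375°, because the exact drop angle is only known to within that 30° step.
- **Final checks:** The flange sat about 5.7 mm lower than just after the drop, which puts the lift near −11.5 to −12 mm. This is inferred from pixel edges, good to about 1 mm. The arm was still and outside forces were under 2 N.
- **Grip reading:** The finger opening read 12.1–12.3 mm on the 13 mm wing, slightly under its nominal thickness. The wrist picture shows the wing held between both pads.

I never moved the gripper near the tight screw or the bench items, but I took no separate picture at the end to confirm they were undisturbed.

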